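Load the soldering carriers

TASK

Load the four soldering carriers for the next board run: put each component into the carrier whose pocket has its shape and colour (red transformer, yellow film capacitor, black cylindrical capacitor in the round white pocket, copper-wound choke over the centre post), upright and fully down on the pocket floor. Turn the transformer so that its cut corner meets the filled corner of its pocket. Leave the solder reel and the flux bottle standing where they are.

Things in the scene. Friction and masses are not known exactly. Their poses are not given: they have to be found in the camera images.
- transformer: Red potted transformer block, 56 (x) by 44 (y) by 38 mm high, 280 g or so, white label on top; the vertical corner at its own +x, +y is cut off at 45 degrees (18 mm along each side). Origin at the centre of the underside of the uncut 56 by 44 rectangle, z up. Stands on the bench.
- film_capacitor: Yellow film capacitor, an upright box 58 (x) by 28 (y) by 45 mm high, 90 g or so, thin black line along the top. Origin at the centre of its underside, z up. Either end may face either way.
- can_capacitor: Black upright cylindrical capacitor, 35 mm in diameter, 50 mm high, 70 g or so, aluminium disc with a cross on top. Origin at the centre of its underside, z up.
- choke: Orange ring-shaped choke wound with copper wire, lying flat: 50 mm outer diameter, hole 22 mm, 24 mm high, 130 g or so. Origin at the centre of its underside, on the axis of the hole, z up.
- carrier_transformer: Fixed black carrier plate 84 (x) by 72 (y) by 5 mm, origin at the centre of its underside, pocket centred on it; floor 5 mm up; rim top 11.6 mm up, sloping outward 5 mm to guide the part in. Red pocket floor, 64 (x) by 52 (y) mm, its +x, +y corner filled in at 45 degrees: takes the transformer with its cut corner there (same x and y directions). 4 mm play each side.
- carrier_film: Fixed black carrier plate 84 (x) by 72 (y) by 5 mm, origin at the centre of its underside, pocket centred on it; floor 5 mm up; rim top 11.6 mm up, sloping outward 5 mm to guide the part in. Yellow pocket floor, a narrow rectangle 66 (x) by 36 (y) mm: takes the yellow film capacitor, long side along x, either way round. 4 mm play each side at the floor.
- carrier_can: Fixed black carrier plate 84 (x) by 72 (y) by 5 mm, origin at the centre of its underside, pocket centred on it; floor 5 mm up; rim top 11.6 mm up, sloping outward 5 mm to guide the part in. White round pocket floor, 43 mm across: takes the black cylindrical capacitor. 4 mm play all round at the floor.
- carrier_choke: Fixed black carrier plate 84 (x) by 72 (y) by 5 mm, origin at the centre of its underside, pocket centred on it; floor 5 mm up; rim top 11.6 mm up, sloping outward 5 mm to guide the part in. Orange round pocket floor, 58 mm across, with a black centre post (10 mm in diameter, 14 mm above the pocket floor): takes the choke, post through its hole. 4 mm play all round at the floor.
- solder_reel: Bystander: reel of solder standing on end, blue flanges 42 mm in diameter, 40 mm high. Origin at the centre of its underside. To be left alone.
- flux_bottle: Bystander: small green bottle with white cap, 32 mm in diameter, 62 mm high. Origin at the centre of its underside. To be left alone.

How it is judged (in metres and radians):
At the end, for the whole second after the job is handed in: Each component at rest in its own carrier: centres within 9 mm horizontally, underside less than 2.5 mm above the pocket floor, tilt under 0.08 rad; transformer and film capacitor in line with their pockets within 0.26 rad (transformer's cut corner at the filled corner, else it cannot go down) (horizontal distance between transformer and carrier_transformer below 0.009 m and z of transformer in the frame of carrier_transformer below 0.0075 m and angle between each of transformer, film_capacitor, can_capacitor, choke's own z axis and vertical below 0.08 rad and linear speed of each of transformer, film_capacitor, can_capacitor, choke below 0.02 m/s and horizontal distance between film_capacitor and carrier_film below 0.009 m and z of film_capacitor in the frame of carrier_film below 0.0075 m and horizontal distance between can_capacitor and carrier_can below 0.009 m and z of can_capacitor in the frame of carrier_can below 0.0075 m and horizontal distance between choke and carrier_choke below 0.009 m and z of choke in the frame of carrier_choke below 0.0075 m and angle between the x axis of transformer and the x axis of carrier_transformer, either way round below 0.26 rad and angle between the x axis of film_capacitor and the x axis of carrier_film, either way round below 0.26 rad); the robot touches nothing.
It fails at once if the solder reel or the flux bottle is shifted by more than 25 mm or knocked over (distance of any of solder_reel, flux_bottle from where it was at the start of the episode above 0.025 m or angle between any of solder_reel, flux_bottle's own z axis and vertical above 0.5 rad).
It also fails if it takes over 112 s, if anything falls off the work surface, if the arm or the gripper's body presses on something with over 40 N, if the wrist force passes 120 N, or if a joint passes its speed limit or range.

ROBOT

A 7-joint arm with a two-finger parallel gripper is mounted at the origin on the work surface. World frame = base frame: x ahead of the robot, y to its left, z up, the work surface at z = 0. Lengths are in m, angles in degrees, forces in N, time in s.
With the tool pointing down it reaches from about 0.425 to 0.875 m from the base axis. Payload 4.7 kg.
Tool frame: the origin (TCP) lies between the finger pads; the fingertips stand 11 mm ahead of it and the grasp point (between the pads) lies 8 mm behind it (env.tcp_to_tips is the distance from the TCP to the fingertips, in m); z points along the fingers, y is the line along which they close (so a half turn about z gives the same grasp; the last joint's range is limited). The gripper opens to 87 mm and grips with 3 to 60 N. Pads are 19 mm wide; open, the fingers measure 117 mm over their backs; the gripper's body (75 mm by 190 mm) begins 51 mm behind the grasp point.
Start: joints at [-68.807, 18.392, -4.016, 83.108, 1.295, 78.541, -3.26], TCP at [0.226, 0.609, 0.234] pointing down, gripper open.
Joint ranges: [-163.93, 163.93], [-17.29, 119.83], [-79.2, 71.16], [3.27, 140.29], [-89.18, 269.18], [5.43, 117.66], [-154.24, 154.24]. Speed limits (degrees/s): [147.25, 147.25, 180, 180, 180, 180, 180].

INTERFACE

Orientations are given as [roll, pitch, yaw] about the fixed x, y, z axes, in that order (R = Rz(yaw) Ry(pitch) Rx(roll)).
In Python, from cell import env, viewer gives the robot as it stands.
- The arm moves only by the tool step_arm, never from a script. Its arguments are lists of equal length, an entry for each row: "delta_pos": the shift along the tool's x, y, z in units of 0.2 m (1.0 is 0.2 m), a list of three; "rot": the turn, a rotation vector about the tool's x, y, z in units of 1.5 rad (1.0 is 1.5 rad), a list of three; "gripper": the gripper command: -1 is shut, 1 is fully open, values between are in proportion. A call has 1 to 20 rows; each row is the pose to reach, as a shift and turn from the pose commanded when the call began, along the tool's axes at that moment; what a row does not reach only later rows make up. A row lasts 1/8 s, in which the tool goes at most 62.5 mm and 10.7 degrees, less where a joint would pass 70% of its speed; a pose out of reach is approached as far as the arm can. A call with a number of a shift or a turn outside -1 to 1 is refused whole. A call with a gripper value outside its range is refused whole. The fingers move at their own pace and stop on an object; "squeeze" is the grip in N (left out, the last holds). Time passes only in rows, so rows that repeat a pose let the fingers close. It gives the time, the measured TCP pose, the force, the opening and the grip force at its end, in the units of the state.
- env.get_obs(): the state, without advancing time (a new reading comes with each control period).
- viewer.read_camera(name): name is "scene" or "top" or "wrist"; returns a dict with "img" (480x640x3 uint8, red, green, blue), "fx", "fy", "cx", "cy" (pixels), "dist" ([k1, k2, p1, p2, k3] as OpenCV has them; the pictures are not rectified), "pose" (4x4, takes a point from camera to world coordinates). Camera axes: x right, y down, z forward; pixel columns grow to the right and rows downward; lengths in m; the calibration is good to about 2 mm. A picture is of the moment at which its call begins. There is no depth.
- env.sign_off(): hands the job in; it is judged then, once.
The state is a dict: "time_s": time; "qpos": joint angles; "joint_velocities": joint speeds; "effort": joint torques, N m; "tool_pos": TCP position; "tool_rot": TCP orientation; "force": force on the tool from outside, world axes, zero at the start; "wrist_torque": the same for the moment, N m; "grip_width": finger opening in m; "grasp_force": force on a finger pad.
Only numpy, scipy, OpenCV 4.12 (cv2) and the standard library are available. Lean on these libraries where they do the work, as an engineer would, in place of code of your own. Each camera call takes 0.05 s, during which the arm holds its last target. There are 200 camera calls.

## Working session

There is one attempt and no reset: what is moved stays moved. The work goes in short steps, Python scripts to look and compute and a tool call to move; the robot and the scene stay as the last step left them, time stands still between calls to the robot, and variables do not carry over. Pictures are saved under pics/ and viewed, at most 14 in all, crops included, and the job is handed in when it is done.

Besides the shell and the picture viewer there is one more tool, called after ">>>" as name(argument=value, ...), one argument or row to a line, values as JSON. step_arm: Moves the arm, as the interface text tells. Shifts and turns lie within -1 to 1; 1 stands for 0.2 m of shift or 1.5 rad of turn. Its arguments: {"type":"object","properties":{"delta_pos":{"type":"array"},"rot":{"type":"array"},"gripper":{"type":"array"},"squeeze":{"type":"number"}},"required":["delta_pos","rot","gripper"]}

```bash
ls; mkdir -p pics
python3 - <<'E'
from cell import env, viewer
import cv2, numpy as np
for n in ("top","scene"):
    r=viewer.read_camera(n)
    cv2.imwrite(f"pics/{n}0.png",r["img"][:,:,::-1])
    print(n,r["fx"],r["fy"],r["cx"],r["cy"],r["dist"]);print(np.round(r["pose"],4))
print(env.get_obs())
E
```

```text
pics
top 535.1903813240963 535.1903813240963 319.657153890121 240.51612271100404 [-0.11353835  0.          0.          0.          0.        ]
[[-0.0203 -0.9814  0.1907  0.293 ]
 [-0.9997  0.0225  0.0098 -0.007 ]
 [-0.0139 -0.1904 -0.9816  1.1893]
 [ 0.      0.      0.      1.    ]]
scene 614.5023843338455 614.5023843338455 310.54775056941196 240.0189655079914 [-0.01925294  0.          0.          0.          0.        ]
[[ 0.5074  0.5845 -0.6331  1.3238]
 [ 0.8614 -0.3257  0.3897 -0.4968]
 [ 0.0216 -0.7431 -0.6688  0.8571]
 [ 0.      0.      0.      1.    ]]
{'time_s': 0.1, 'qpos': array([-68.80635929,  18.43505752,  -4.01581841,  83.16932441,
         1.29484647,  78.53934029,  -3.26141985]), 'joint_velocities': array([-0.00532166, -0.13803128, -0.02657634, -0.15569808,  0.04493787,
        0.02304088,  0.07719018]), 'effort': array([ 1.30447038e-04, -4.92571521e+01, -4.05498706e-01, -3.13396382e+01,
       -6.43212581e-02,  3.96320340e-02,  7.56140571e-05]), 'tool_pos': array([0.22629524, 0.60882543, 0.23255574]), 'tool_rot': array([-1.79901502e+02,  5.20723761e-03,  1.59614811e+02]), 'force': array([ 0.49069549, -0.59007467,  0.50536406]), 'wrist_torque': array([0.01986943, 0.05145671, 0.00895438]), 'grasp_force': 0.0, 'grip_width': 0.08687365257629359}
```

View pics/top0.png

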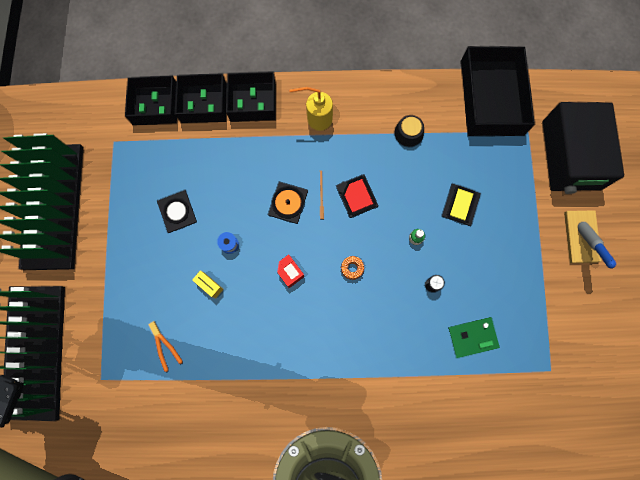

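View pics/scene0.png

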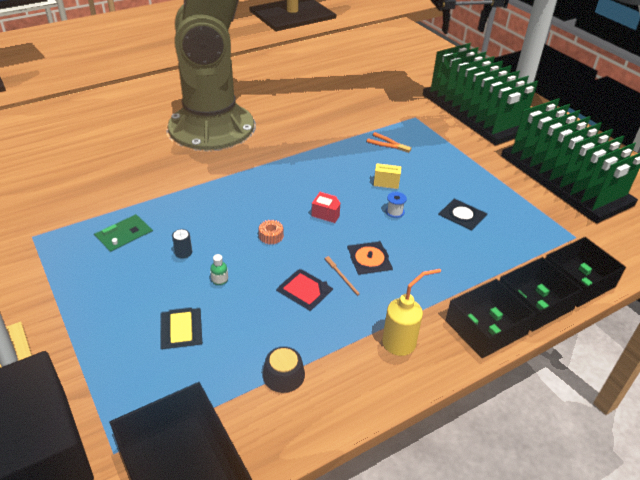

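The top view shows the film capacitor at (208,285), transformer (290,272), choke (352,267) and can (435,284). The carriers are can (176,211), choke (288,202), transformer (357,196) and film (462,205). The reel is at (228,242) and the bottle at (417,237). The scene view shows the same layout, with everything upright.

```bash
cat > h.py <<'E'
from cell import env, viewer
import cv2, numpy as np
from scipy.spatial.transform import Rotation as R
def cast(r,px,z):
    px=np.asarray(px,float).reshape(-1,1,2)
    K=np.array([[r["fx"],0,r["cx"]],[0,r["fy"],r["cy"]],[0,0,1]])
    u=cv2.undistortPoints(px,K,np.array(r["dist"]))[:,0]
    T=r["pose"]; d=np.c_[u,np.ones(len(u))]@T[:3,:3].T
    return (T[:3,3]+d*((z-T[2,3])/d[:,2])[:,None])[:,:2]
def mask(img,col):
    h,s,v=[c.astype(int) for c in cv2.split(cv2.cvtColor(img,cv2.COLOR_RGB2HSV))]
    m={"red":((h<6)|(h>172))&(s>150)&(v>90),"yellow":(h>22)&(h<36)&(s>130)&(v>110),
       "orange":(h>=6)&(h<20)&(s>120)&(v>90),"white":(s<60)&(v>150),"black":(v<60),"blue":(h>108)&(h<125)&(s>180)&(v>60)&(v<255)}[col]
    return m.astype(np.uint8)*255
def blobs(m,amin=30):
    c,_=cv2.findContours(m,cv2.RETR_EXTERNAL,cv2.CHAIN_APPROX_NONE)
    return sorted([x for x in c if cv2.contourArea(x)>amin],key=cv2.contourArea,reverse=True)
def near(r,col,px,rad,amin=15):
    m=mask(r["img"],col); k=np.zeros_like(m); cv2.circle(k,tuple(int(a) for a in px),rad,255,-1)
    return blobs(m&k,amin)
def cen(c):
    M=cv2.moments(c); return [M["m10"]/M["m00"],M["m01"]/M["m00"]]
def rect(r,c,z):
    p=cast(r,c[:,0],z).astype(np.float32)*1000
    (cx,cy),(w,h),a=cv2.minAreaRect(p)
    if w<h: w,h,a=h,w,a+90
    return np.round([cx,cy,w,h,(a+90)%180-90],1)
def goal(x,y,z,yaw):
    "shift/turn in tool axes and step_arm units, from the current pose"
    o=env.get_obs(); Rt=R.from_euler("xyz",o["tool_rot"],degrees=True)
    Rg=R.from_euler("xyz",[180,0,yaw],degrees=True)
    return np.round(Rt.inv().apply(np.array([x,y,z])-o["tool_pos"])/.2,3), np.round((Rt.inv()*Rg).as_rotvec()/1.5,3)
E
python3 - <<'E'
from h import *
r=viewer.read_camera("top")
for n,col,px,rad,z in [("film","yellow",(208,285),25,.045),("trafo label","white",(291,271),10,.038),("trafo red","red",(290,272),25,.038),("choke","orange",(352,267),18,.024),("can","white",(435,284),12,.05),
 ("c_can","white",(176,211),18,.005),("c_choke","orange",(288,202),18,.005),("c_trafo","red",(357,196),25,.005),("c_film","yellow",(462,205),25,.005),("bottle","white",(419,233),12,.062),("reel","blue",(228,242),14,.04)]:
    b=near(r,col,px,rad)
    if b: print(n,rect(r,b[0],z),np.round(cast(r,cen(b[0]),z)*1000),[len(x) for x in b])
    else: print(n,None)
w=viewer.read_camera("wrist"); cv2.imwrite("pics/w0.png",w["img"][:,:,::-1])
o=env.get_obs();Rt=R.from_euler("xyz",o["tool_rot"],degrees=True).as_matrix()
print(Rt.T@(w["pose"][:3,3]-o["tool_pos"]), Rt.T@w["pose"][:3,:3],w["fx"])
E
```

```text
film [427.  252.8  57.2  28.6  49.5] [[427. 253.]] [56]
trafo label [451.1  68.6  28.6  18.7  35.9] [[451.  69.]] [33]
trafo red [452.6  75.   56.   42.8  35.7] [[452.  73.]] [68]
choke [458.4 -65.9  48.5  48.4 -64.7] [[458. -66.]] [64]
can [ 418.1 -244.2   28.2   25.8   88.5] [[ 418. -244.]] [37]
c_can [601.9 335.6  41.5  40.7  45.4] [[601. 335.]] [49]
c_choke [614.8  76.7  57.4  57.   89.3] [[615.  76.]] [71]
c_trafo [627.5 -82.1  65.1  53.4  21.5] [[626. -84.]] [84]
c_film [ 601.3 -322.3   68.1   37.3  -21. ] [[ 601. -322.]] [81]
bottle [ 523.5 -211.2   15.3   13.2   88.7] [[ 524. -211.]] [20]
reel [517.1 206.7  48.2  38.8  44.6] [[519. 210.]] [85]
[ 0.06829896  0.00016032 -0.15123995] [[ 9.03586259e-05 -9.67501437e-01 -2.52865500e-01]
 [ 9.99999994e-01  1.02694844e-04 -3.55872330e-05]
 [ 6.03986821e-05 -2.52865495e-01  9.67501441e-01]] 401.797957102752
```

```bash
python3 -c "
from h import *
print(goal(.427,.253,.20,-130.5))"
```

```text
(array([-1.56 , -1.319,  0.166]), array([-0.001, -0.   , -0.813]))
```

View pics/w0.png

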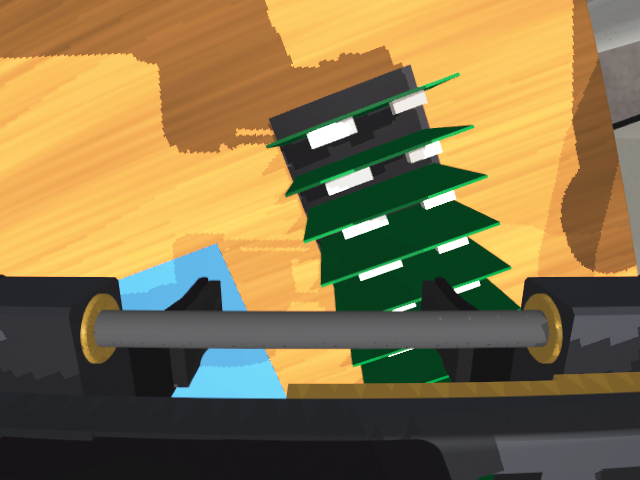

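The wrist view shows the card rack below, with the fingers covering rows 280 and down. Objects are only well seen ahead of the tool on its +x side.

>>> step_arm(
  delta_pos=[
    [-0.78,-0.66,0],
    [-0.78,-0.66,0],
    [-0.78,-0.66,0],
    [-0.78,-0.66,0],
  ],
  rot=[
    [0,0,-0.4],
    [0,0,-0.4],
    [0,0,-0.4],
    [0,0,-0.4],
  ],
  gripper=[
    [0.4],
    [0.4],
    [0.4],
    [0.4],
  ],
  squeeze=20,
)

```text
$.gripper[0]: bad value
```

```bash
python3 -c "
from h import *
print(goal(.427,.253,.20,-130.5))"
```

```text
(array([-1.56 , -1.319,  0.166]), array([-0.001, -0.   , -0.813]))
```

>>> step_arm(
  delta_pos=[
    [-0.78,-0.66,0],
    [-0.78,-0.66,0],
    [-0.78,-0.66,0],
    [-0.78,-0.66,0],
  ],
  rot=[
    [0,0,-0.4],
    [0,0,-0.4],
    [0,0,-0.4],
    [0,0,-0.4],
  ],
  gripper=[0.4,0.4,0.4,0.4],
  squeeze=20,
)

```text
time_s: 0.7
tool_pos: [0.3296, 0.4272, 0.2337]
tool_rot: [-179.9, 0.1, -166.2]
force: [-0.0, 0.2, 0.1]
grip_width: 0.0627
grasp_force: 0.0
```

```bash
python3 -c "
from h import *
print(goal(.427,.253,.20,-130.5))"
```

```text
(array([-0.265, -0.962,  0.17 ]), array([-0.001,  0.   , -0.415]))
```

>>> step_arm(
  delta_pos=[
    [-0.265,-0.96,0.17],
    [-0.265,-0.96,0.17],
    [-0.265,-0.96,0.17],
    [-0.265,-0.96,0.17],
    [-0.265,-0.96,0.17],
    [-0.265,-0.96,0.17],
  ],
  rot=[
    [0,0,-0.415],
    [0,0,-0.415],
    [0,0,-0.415],
    [0,0,-0.415],
    [0,0,-0.415],
    [0,0,-0.415],
  ],
  gripper=[0.4,0.4,0.4,0.4,0.4,0.4],
)

```text
time_s: 1.45
tool_pos: [0.424, 0.2587, 0.1997]
tool_rot: [180.0, 0.0, -130.3]
force: [0.2, 0.1, -0.8]
grip_width: 0.0605
grasp_force: 0.0
```

Run:
```python
from h import *
w=viewer.read_camera("wrist"); cv2.imwrite("pics/w1.png",w["img"][:,:,::-1])
for b in blobs(mask(w["img"],"yellow"),300)[:3]: print(cen(b),rect(w,b,.045))
print(goal(.427,.253,.023,-130.5))
```

```text
[314.3183194549584, 222.51034569770374] [425.9 252.6  61.6  27.4  48.8]
[487.0125786163522, 246.7635220125786] [319.8 347.2  72.5  14.9  35.8]
(array([ 0.014, -0.032,  0.884]), array([0.   , 0.   , 0.003]))
```

View pics/w1.png

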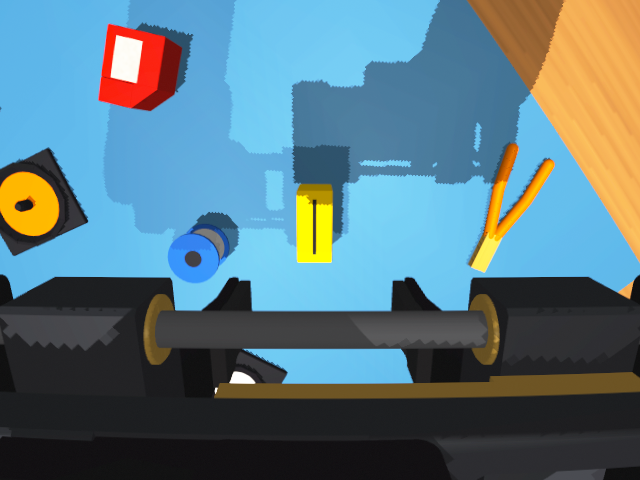

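The film capacitor is at (314,222) between the fingers and agrees with the top view. The reel is clear at (195,250), and the transformer is at (137,65). I'm descending and gripping.

>>> step_arm(
  delta_pos=[
    [0.014,-0.032,0.6],
    [0.014,-0.032,0.884],
    [0.014,-0.032,0.884],
    [0.014,-0.032,0.884],
    [0.014,-0.032,0.884],
    [0.014,-0.032,0.884],
    [0.014,-0.032,0.884],
    [0.014,-0.032,0.884],
    [0.014,-0.032,0.884],
    [0.014,-0.032,0.884],
    [0.014,-0.032,0.884],
  ],
  rot=[
    [0,0,0],
    [0,0,0],
    [0,0,0],
    [0,0,0],
    [0,0,0],
    [0,0,0],
    [0,0,0],
    [0,0,0],
    [0,0,0],
    [0,0,0],
    [0,0,0],
  ],
  gripper=[0.4,0.4,0.4,0.4,0.4,-1,-1,-1,-1,-1,-1],
  squeeze=20,
)

```text
time_s: 2.88
tool_pos: [0.4277, 0.2516, 0.0231]
tool_rot: [180.0, 0.0, -130.3]
force: [-1.8, 0.7, 4.4]
grip_width: 0.028
grasp_force: 20.0
```

```bash
python3 -c "
from h import *
print(goal(.427,.253,.15,-130.5)); print(goal(.601,-.322,.15,159)); print(goal(.514,-.035,.15,-165))"
```

```text
(array([-0.003,  0.007, -0.634]), array([0.   , 0.   , 0.002]))
(array([ 1.625, -2.517, -0.635]), array([0.   , 0.   , 0.822]))
(array([ 0.813, -1.257, -0.635]), array([0.   , 0.   , 0.403]))
```

>>> step_arm(
  delta_pos=[
    [0,0,-0.3],
    [0,0,-0.63],
    [0.3,-0.4,-0.63],
    [0.64,-1,-0.63],
    [0.64,-1,-0.63],
    [0.64,-1,-0.63],
  ],
  rot=[
    [0,0,0],
    [0,0,0],
    [0,0,0],
    [0,0,0],
    [0,0,0],
    [0,0,0],
  ],
  gripper=[-1,-1,-1,-1,-1,-1],
)

```text
time_s: 3.62
tool_pos: [0.4975, 0.0215, 0.1486]
tool_rot: [-180.0, -0.0, -130.4]
force: [0.6, 0.6, -1.1]
grip_width: 0.028
grasp_force: 20.0
```

>>> step_arm(
  delta_pos=[
    [0.3,-0.3,0],
    [0.6,-0.6,0],
    [0.98,-1,0],
    [0.98,-1,0],
    [0.98,-1,0],
  ],
  rot=[
    [0,0,0.1],
    [0,0,0.2],
    [0,0,0.3],
    [0,0,0.4],
    [0,0,0.4],
  ],
  gripper=[-1,-1,-1,-1,-1],
)

```text
time_s: 4.25
tool_pos: [0.5215, -0.2591, 0.1484]
tool_rot: [-179.9, -0.1, -165.1]
force: [-0.1, 0.2, -1.2]
grip_width: 0.0277
grasp_force: 20.0
```

Run:
```python
from h import *
w=viewer.read_camera("wrist"); cv2.imwrite("pics/w2.png",w["img"][:,:,::-1])
for b in blobs(mask(w["img"],"yellow"),300)[:3]: print(cen(b),rect(w,b,.005))
print(goal(.601,-.322,.15,159))
```

```text
[321.1102442648834, 273.8069100027863] [ 554.9 -250.6   63.3   61.4  -75. ]
[341.5947149217291, 365.43501364354444] [ 627.9 -213.3   33.    28.    14.9]
[300.44866810655145, 365.4702663786897] [ 636.8 -246.6   33.1   27.9   15. ]
(array([-0.309, -0.39 , -0.006]), array([-0.004, -0.   ,  0.417]))
```

View pics/w2.png

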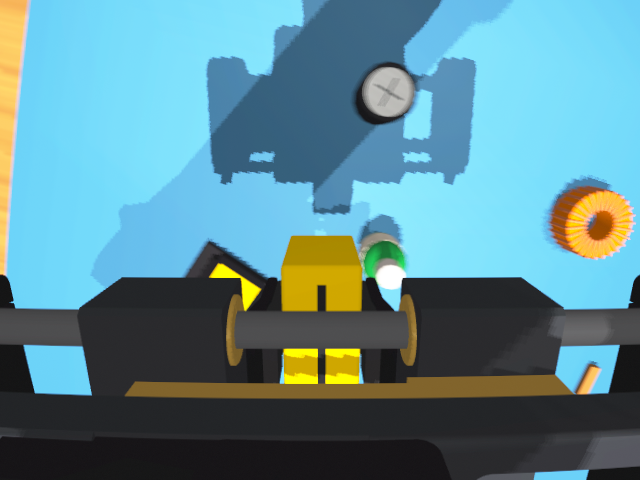

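The film capacitor is held straight at (320,280). The bottle (385,260) is clear below, and the pocket is partly visible at (237,285).

>>> step_arm(
  delta_pos=[
    [-0.31,-0.39,0],
    [-0.31,-0.39,0],
    [-0.31,-0.39,0],
    [-0.31,-0.39,0],
    [-0.31,-0.39,0],
    [-0.31,-0.39,0],
  ],
  rot=[
    [0,0,0.417],
    [0,0,0.417],
    [0,0,0.417],
    [0,0,0.417],
    [0,0,0.417],
    [0,0,0.417],
  ],
  gripper=[-1,-1,-1,-1,-1,-1],
)

```text
time_s: 5.05
tool_pos: [0.603, -0.313, 0.1484]
tool_rot: [180.0, -0.0, 159.5]
force: [-0.0, -0.5, -1.2]
grip_width: 0.0278
grasp_force: 20.0
```

Run:
```python
from h import *
r=viewer.read_camera("top")
b=near(r,"yellow",(462,205),25)
print([rect(r,c,.005) for c in b])
print(goal(.601,-.322,.029,159))
```

```text
[]
(array([-0.006, -0.046,  0.598]), array([ 0.   , -0.   ,  0.006]))
```

>>> step_arm(
  delta_pos=[
    [0,0,0.3],
    [0,0,0.3],
    [0,0,0.3],
  ],
  rot=[
    [0,0,0],
    [0,0,0],
    [0,0,0],
  ],
  gripper=[-1,-1,-1],
)

```text
time_s: 5.48
tool_pos: [0.6037, -0.3138, 0.0902]
tool_rot: [-180.0, 0.1, 159.5]
force: [0.4, -0.5, -0.2]
grip_width: 0.0277
grasp_force: 20.0
```

Run:
```python
from h import *
print(env.get_obs()["tool_pos"],goal(.601,-.322,.029,159))
```

```text
[ 0.60372373 -0.31383253  0.09024731] (array([-0.001, -0.043,  0.306]), array([-0.   ,  0.001,  0.005]))
```

>>> step_arm(
  delta_pos=[
    [0,-0.043,0.1],
    [0,-0.043,0.2],
    [0,-0.043,0.26],
    [0,-0.043,0.3],
    [0,-0.043,0.306],
    [0,-0.043,0.306],
    [0,-0.043,0.306],
  ],
  rot=[
    [0,0,0.005],
    [0,0,0.005],
    [0,0,0.005],
    [0,0,0.005],
    [0,0,0.005],
    [0,0,0.005],
    [0,0,0.005],
  ],
  gripper=[-1,-1,-1,-1,-1,-1,-1],
)

```text
time_s: 6.35
tool_pos: [0.6002, -0.3213, 0.0278]
tool_rot: [180.0, 0.0, 159.0]
force: [-0.4, 0.6, 1.8]
grip_width: 0.0277
grasp_force: 20.0
```

>>> step_arm(
  delta_pos=[
    [0,0,0],
    [0,0,0],
    [0,0,0],
    [0,0,-0.2],
    [0,0,-0.5],
    [0,0,-0.7],
    [0,0,-0.7],
    [0,0,-0.7],
  ],
  rot=[
    [0,0,0],
    [0,0,0],
    [0,0,0],
    [0,0,0],
    [0,0,0],
    [0,0,0],
    [0,0,0],
    [0,0,0],
  ],
  gripper=[0.3,0.3,0.3,0.3,0.4,0.4,0.4,0.4],
)

```text
time_s: 7.35
tool_pos: [0.5998, -0.321, 0.1668]
tool_rot: [180.0, -0.0, 159.0]
force: [-0.9, 0.8, -0.1]
grip_width: 0.0607
grasp_force: 0.0
```

Run:
```python
from h import *
w=viewer.read_camera("wrist"); cv2.imwrite("pics/w3.png",w["img"][:,:,::-1])
for b in blobs(mask(w["img"],"yellow"),300)[:3]: print(cen(b),rect(w,b,.050))
print(goal(.418,-.244,.16,120))
```

```text
[321.53727401990653, 234.20576884013812] [ 597.8 -319.5   66.5   31.6  -21. ]
[12.03856927386339, 270.976513682396] [ 536.3 -542.6   45.8   17.4   -0. ]
(array([0.985, 0.033, 0.033]), array([-0.   , -0.002,  0.454]))
```

View pics/w3.png

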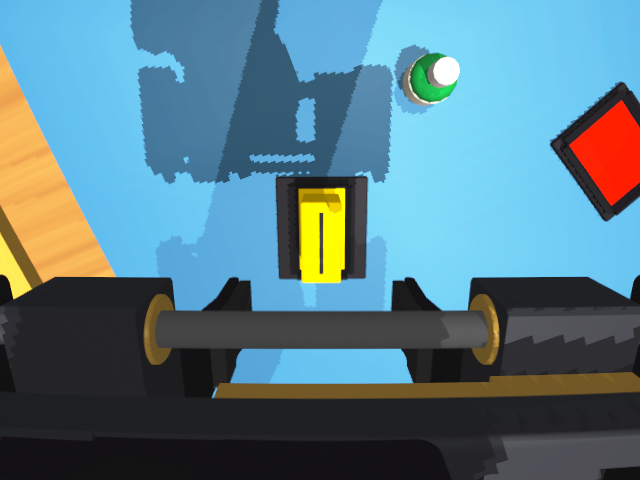

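The film capacitor stands upright and centred in its pocket at (321,234). Next is the can.

>>> step_arm(
  delta_pos=[
    [0.985,0.033,0.03],
    [0.985,0.033,0.03],
    [0.985,0.033,0.03],
    [0.985,0.033,0.03],
    [0.985,0.033,0.03],
    [0.985,0.033,0.03],
    [0.985,0.033,0.03],
  ],
  rot=[
    [0,0,0.454],
    [0,0,0.454],
    [0,0,0.454],
    [0,0,0.454],
    [0,0,0.454],
    [0,0,0.454],
    [0,0,0.454],
  ],
  gripper=[0.4,0.4,0.4,0.4,0.4,0.4,0.4],
)

```text
time_s: 8.28
tool_pos: [0.4192, -0.2453, 0.1615]
tool_rot: [-179.9, 0.1, 120.1]
force: [-0.2, 0.3, -0.5]
grip_width: 0.0612
grasp_force: 0.0
```

Run:
```python
from h import *
w=viewer.read_camera("wrist"); cv2.imwrite("pics/w4.png",w["img"][:,:,::-1])
m=mask(w["img"],"white"); m[290:]=0
for b in blobs(m,300)[:3]: print(cen(b),rect(w,b,.050))
print(goal(.418,-.244,.026,120))
```

```text
[321.94766825649174, 240.2290673025967] [ 419.7 -244.1   27.7   27.7  -14.5]
(array([ 0.009, -0.   ,  0.677]), array([-0.001,  0.001,  0.   ]))
```

View pics/w4.png

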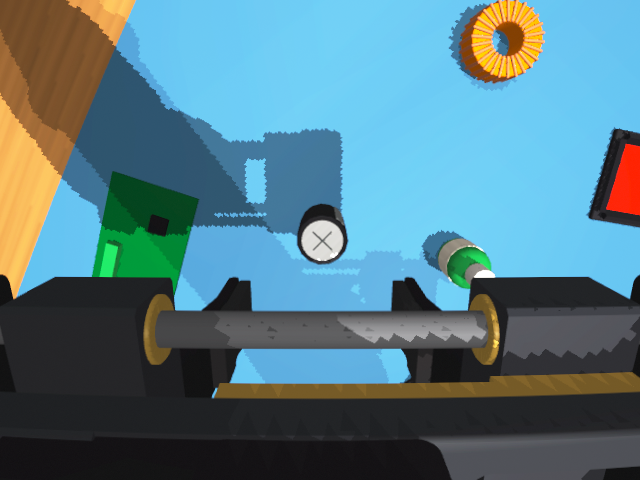

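The can is centred at (322,240). The bottle at (465,265) is outside the finger span.

>>> step_arm(
  delta_pos=[
    [0.005,0,0.3],
    [0.005,0,0.55],
    [0.005,0,0.677],
    [0.005,0,0.677],
    [0.005,0,0.677],
    [0.005,0,0.677],
    [0.005,0,0.677],
    [0.005,0,0.677],
    [0.005,0,0.677],
    [0.005,0,0.677],
  ],
  rot=[
    [0,0,0],
    [0,0,0],
    [0,0,0],
    [0,0,0],
    [0,0,0],
    [0,0,0],
    [0,0,0],
    [0,0,0],
    [0,0,0],
    [0,0,0],
  ],
  gripper=[0.4,0.4,0.4,0.4,-1,-1,-1,-1,-1,-1],
)

```text
time_s: 9.57
tool_pos: [0.4188, -0.2438, 0.0269]
tool_rot: [179.9, 0.0, 120.0]
force: [-0.0, 1.3, 6.2]
grip_width: 0.0344
grasp_force: 20.0
```

```bash
python3 -c "
from h import *
print(env.get_obs()['tool_pos']);print(goal(.601,.335,.16,120))"
```

```text
[ 0.418802   -0.24381669  0.02690613]
(array([ 2.05 ,  2.237, -0.663]), array([0.001, 0.   , 0.   ]))
```

>>> step_arm(
  delta_pos=[
    [0,0,-0.3],
    [0,0,-0.6],
    [0.3,0.3,-0.66],
    [0.95,1,-0.66],
    [0.95,1,-0.66],
    [0.95,1,-0.66],
    [0.95,1,-0.66],
  ],
  rot=[
    [0,0,0],
    [0,0,0],
    [0,0,0],
    [0,0,0],
    [0,0,0],
    [0,0,0],
    [0,0,0],
  ],
  gripper=[-1,-1,-1,-1,-1,-1,-1],
)

```text
time_s: 10.45
tool_pos: [0.4964, 0.0249, 0.1579]
tool_rot: [-180.0, -0.0, 120.3]
force: [-0.6, 0.2, -1.0]
grip_width: 0.0343
grasp_force: 20.0
```

>>> step_arm(
  delta_pos=[
    [0.95,1,0],
    [0.95,1,0],
    [0.95,1,0],
    [0.95,1,0],
    [0.95,1,0],
  ],
  rot=[
    [0,0,0],
    [0,0,0],
    [0,0,0],
    [0,0,0],
    [0,0,0],
  ],
  gripper=[-1,-1,-1,-1,-1],
)

```text
time_s: 11.08
tool_pos: [0.5741, 0.2895, 0.1571]
tool_rot: [-180.0, -0.0, 120.2]
force: [0.1, -0.3, -0.1]
grip_width: 0.0344
grasp_force: 20.0
```

>>> step_arm(
  delta_pos=[
    [0.15,0.237,0],
    [0.15,0.237,0],
    [0.15,0.237,0],
    [0.15,0.237,0],
    [0.15,0.237,0],
  ],
  rot=[
    [0,0,0],
    [0,0,0],
    [0,0,0],
    [0,0,0],
    [0,0,0],
  ],
  gripper=[-1,-1,-1,-1,-1],
)

```text
time_s: 11.7
tool_pos: [0.6007, 0.3337, 0.1588]
tool_rot: [180.0, -0.0, 119.9]
force: [0.2, 0.9, 0.2]
grip_width: 0.0343
grasp_force: 20.0
```

Run:
```python
from h import *
w=viewer.read_camera("wrist"); cv2.imwrite("pics/w5.png",w["img"][:,:,::-1])
print(env.get_obs()['tool_pos']);print(goal(.601,.335,.034,120))
```

```text
[0.60067952 0.33400951 0.15880213]
(array([0.003, 0.003, 0.624]), array([ 0.   , -0.   , -0.001]))
```

View pics/w5.png

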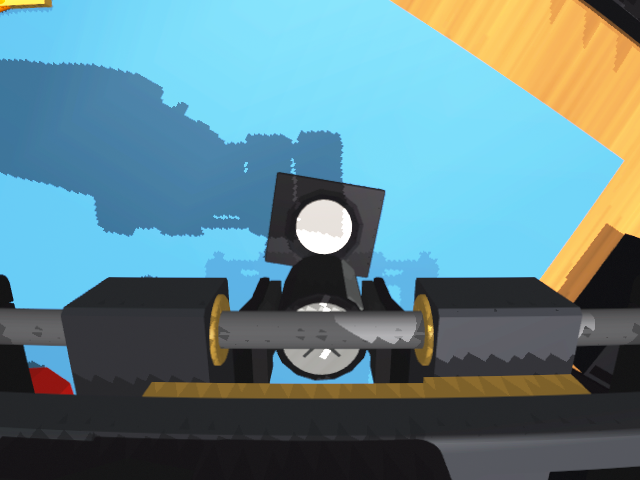

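The can is held upright at (320,320), and the white pocket is right below and ahead at (324,227). I'm lowering it.

>>> step_arm(
  delta_pos=[
    [0,0,0.25],
    [0,0,0.45],
    [0,0,0.56],
    [0,0,0.6],
    [0,0,0.63],
    [0,0,0.63],
    [0,0,0.63],
  ],
  rot=[
    [0,0,0],
    [0,0,0],
    [0,0,0],
    [0,0,0],
    [0,0,0],
    [0,0,0],
    [0,0,0],
  ],
  gripper=[-1,-1,-1,-1,-1,-1,-1],
)

```text
time_s: 12.62
tool_pos: [0.6013, 0.3353, 0.0334]
tool_rot: [179.9, -0.0, 120.0]
force: [-0.1, 0.6, -1.7]
grip_width: 0.0342
grasp_force: 20.0
```

>>> step_arm(
  delta_pos=[
    [0,0,0],
    [0,0,0],
    [0,0,0],
    [0,0,0],
    [0,0,-0.2],
    [0,0,-0.5],
    [0,0,-0.8],
    [0,0,-0.8],
    [0,0,-0.8],
  ],
  rot=[
    [0,0,0],
    [0,0,0],
    [0,0,0],
    [0,0,0],
    [0,0,0],
    [0,0,0],
    [0,0,0],
    [0,0,0],
    [0,0,0],
  ],
  gripper=[0.3,0.3,0.3,0.3,0.3,0.3,0.5,0.7,0.7],
)

```text
time_s: 13.75
tool_pos: [0.6002, 0.3349, 0.1918]
tool_rot: [-180.0, -0.0, 120.0]
force: [-0.1, -0.8, -0.4]
grip_width: 0.0724
grasp_force: 0.0
```

Run:
```python
from h import *
w=viewer.read_camera("wrist"); cv2.imwrite("pics/w6.png",w["img"][:,:,::-1])
m=mask(w["img"],"white"); m[290:]=0
for b in blobs(m,300)[:3]: print(cen(b),rect(w,b,.055))
print(env.get_obs()['tool_pos']);print(goal(.452,.07,.2,127))
```

```text
[322.2533586217796, 234.03682629998417] [601.9 335.2  27.3  27.3  30. ]
[327.2038567493113, 207.2534435261708] [594.3 350.5  36.7  23.3  24.9]
[0.59965877 0.33474141 0.19060648]
(array([-0.777, -1.301, -0.044]), array([-0.002, -0.   , -0.081]))
```

View pics/w6.png

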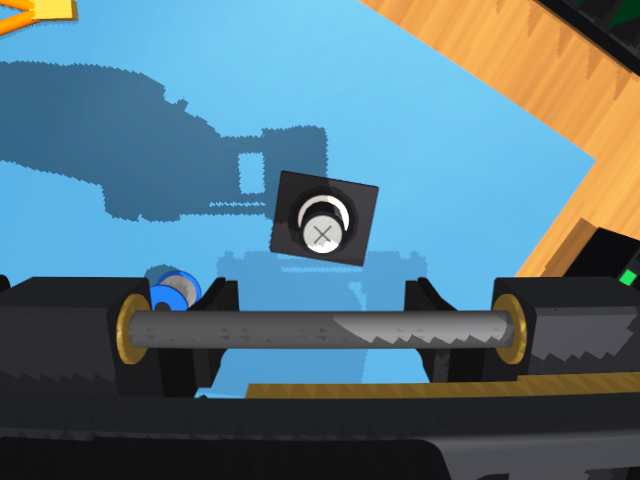

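The can stands in its pocket at (322,234), within 1 mm of the pocket centre. The reel is undisturbed at (175,290). Now the transformer.

>>> step_arm(
  delta_pos=[
    [-0.4,-0.7,0],
    [-0.4,-0.7,0],
    [-0.4,-0.7,0],
    [-0.4,-0.7,0],
  ],
  rot=[
    [0,0,0.4],
    [0,0,0.4],
    [0,0,0.4],
    [0,0,0.4],
  ],
  gripper=[0.7,0.7,0.7,0.7],
)

```text
time_s: 14.3
tool_pos: [0.5175, 0.1925, 0.1906]
tool_rot: [-179.8, 0.1, 85.3]
force: [-0.1, 0.4, 0.1]
grip_width: 0.0738
grasp_force: 0.0
```

Run:
```python
from h import *
print(goal(.452,.07,.2,35.7))
```

```text
(array([-0.637, -0.276, -0.045]), array([-0.002,  0.002,  0.577]))
```

>>> step_arm(
  delta_pos=[
    [-0.637,-0.276,-0.045],
    [-0.637,-0.276,-0.045],
    [-0.637,-0.276,-0.045],
    [-0.637,-0.276,-0.045],
    [-0.637,-0.276,-0.045],
    [-0.637,-0.276,-0.045],
    [-0.637,-0.276,-0.045],
  ],
  rot=[
    [0,0,0.577],
    [0,0,0.577],
    [0,0,0.577],
    [0,0,0.577],
    [0,0,0.577],
    [0,0,0.577],
    [0,0,0.577],
  ],
  gripper=[0.7,0.7,0.7,0.7,0.7,0.7,0.7],
)

```text
time_s: 15.18
tool_pos: [0.4545, 0.0733, 0.2007]
tool_rot: [180.0, 0.1, 36.2]
force: [0.5, -0.2, 0.2]
grip_width: 0.074
grasp_force: 0.0
```

Run:
```python
from h import *
w=viewer.read_camera("wrist"); cv2.imwrite("pics/w7.png",w["img"][:,:,::-1])
for b in blobs(mask(w["img"],"red"),300)[:3]:
    print(cen(b),rect(w,b,.038)); a=cv2.approxPolyDP(b,4,True); print(a[:,0].tolist()); print(np.round(cast(w,a[:,0],.038)*1000).tolist())
m=mask(w["img"],"white"); m[290:]=0
for b in blobs(m,300)[:3]: print("label",cen(b),rect(w,b,.038))
print(env.get_obs()['tool_pos'])
```

```text
[581.7219292604501, 165.52115755627008] [617.7 -63.2  58.7  48.3  21.5]
[[621, 137], [589, 126], [560, 142], [542, 192], [593, 206]]
[[653.0, -75.0], [643.0, -47.0], [619.0, -37.0], [582.0, -53.0], [600.0, -95.0]]
[320.0037114358617, 223.237717466945] [456.3  76.8  59.5  43.8  36.2]
[[315, 185], [291, 214], [292, 257], [343, 258], [346, 191], [342, 185]]
[[479.0, 96.0], [449.0, 98.0], [420.0, 77.0], [444.0, 43.0], [489.0, 74.0], [491.0, 79.0]]
label [323.6108717948718, 232.3688205128205] [452.   68.2  29.   19.2  35.9]
[0.45446551 0.0731993  0.20080053]
```

View pics/w7.png

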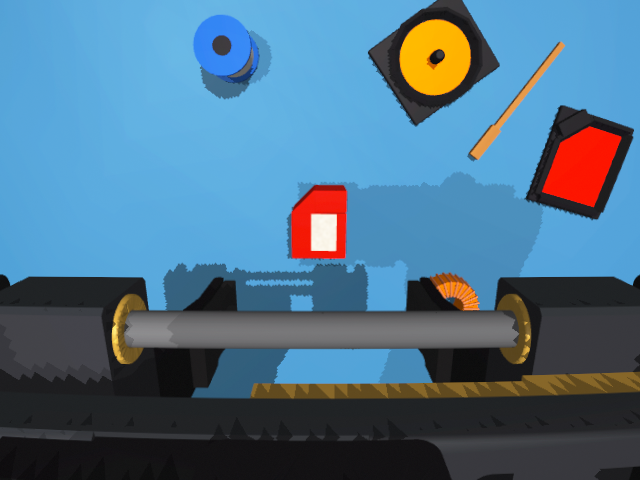

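The image shows the transformer at (320,223) with its cut corner upper-left, which is its own +x,+y, so its yaw is about 36°. The carrier's filled corner at (572,122) is also upper-left (yaw 21.5°), so only a small turn is needed. Block centre is about (455,76) mm.

>>> step_arm(
  delta_pos=[
    [0.01,-0.01,0.3],
    [0.01,-0.01,0.6],
    [0.01,-0.01,0.8],
    [0.01,-0.01,0.893],
    [0.01,-0.01,0.893],
    [0.01,-0.01,0.893],
    [0.01,-0.01,0.893],
    [0.01,-0.01,0.893],
    [0.01,-0.01,0.893],
    [0.01,-0.01,0.893],
    [0.01,-0.01,0.893],
    [0.01,-0.01,0.893],
  ],
  rot=[
    [0,0,0],
    [0,0,0],
    [0,0,0],
    [0,0,0],
    [0,0,0],
    [0,0,0],
    [0,0,0],
    [0,0,0],
    [0,0,0],
    [0,0,0],
    [0,0,0],
    [0,0,0],
  ],
  gripper=[0.7,0.7,0.7,0.7,0.7,-1,-1,-1,-1,-1,-1,-1],
  squeeze=30,
)

```text
time_s: 16.73
tool_pos: [0.4553, 0.076, 0.0231]
tool_rot: [-180.0, -0.0, 36.0]
force: [-1.9, 0.5, 6.3]
grip_width: 0.0436
grasp_force: 30.0
```

Run:
```python
from h import *
print(goal(.6275,-.082,.15,21.5))
```

```text
(array([ 0.232,  1.145, -0.635]), array([-0.   , -0.   ,  0.169]))
```

>>> step_arm(
  delta_pos=[
    [0,0,-0.3],
    [0,0,-0.63],
    [0.1,0.4,-0.63],
    [0.2,1,-0.63],
    [0.2,1,-0.63],
    [0.2,1,-0.63],
    [0.2,1,-0.63],
    [0.2,1,-0.63],
  ],
  rot=[
    [0,0,0],
    [0,0,0],
    [0,0,0.1],
    [0,0,0.169],
    [0,0,0.169],
    [0,0,0.169],
    [0,0,0.169],
    [0,0,0.169],
  ],
  gripper=[-1,-1,-1,-1,-1,-1,-1,-1],
)

```text
time_s: 17.73
tool_pos: [0.6039, -0.0614, 0.1477]
tool_rot: [-179.9, 0.1, 21.6]
force: [-0.7, 0.3, -3.0]
grip_width: 0.0439
grasp_force: 30.0
```

Run:
```python
from h import *
r=dict(viewer.read_camera("wrist")); r["img"]=cv2.imread("pics/w7.png")[:,:,::-1].copy()
print(env.get_obs()['tool_pos']);print(goal(.6275,-.082,.029,21.5))
# carrier floor from w7: pose of that moment from the tool pose then
o=env.get_obs();Tt=np.eye(4);Tt[:3,:3]=R.from_euler("xyz",o["tool_rot"],degrees=True).as_matrix();Tt[:3,3]=o["tool_pos"]
T7=np.eye(4);T7[:3,:3]=R.from_euler("xyz",[180,.1,36.1],degrees=True).as_matrix();T7[:3,3]=[.4545,.0732,.2008]
r["pose"]=T7@np.linalg.inv(Tt)@r["pose"]
b=[x for x in blobs(mask(r["img"],"red"),300) if cen(x)[0]>500][0]; print(rect(r,b,.005))
b=[x for x in blobs(mask(r["img"],"orange"),300) if cen(x)[1]<120][:1]; print([rect(r,x,.005) for x in b])
```

```text
[ 0.60405863 -0.06093948  0.14803968]
(array([0.071, 0.142, 0.595]), array([-0.001,  0.   ,  0.001]))
[628.1 -82.6  64.8  53.3  21.4]
[array([ 6.322e+02, -6.000e-01,  1.149e+02,  9.700e+00, -4.000e-01])]
```

>>> step_arm(
  delta_pos=[
    [0.073,0.143,0],
    [0.073,0.143,0.1],
    [0.073,0.143,0.3],
    [0.073,0.143,0.45],
    [0.073,0.143,0.52],
    [0.073,0.143,0.57],
    [0.073,0.143,0.597],
    [0.073,0.143,0.597],
    [0.073,0.143,0.597],
  ],
  rot=[
    [0,0,0],
    [0,0,0],
    [0,0,0],
    [0,0,0],
    [0,0,0],
    [0,0,0],
    [0,0,0],
    [0,0,0],
    [0,0,0],
  ],
  gripper=[-1,-1,-1,-1,-1,-1,-1,-1,-1],
)

```text
time_s: 18.9
tool_pos: [0.6296, -0.084, 0.03]
tool_rot: [180.0, -0.1, 21.5]
force: [0.2, -0.7, -3.6]
grip_width: 0.0435
grasp_force: 30.0
```

>>> step_arm(
  delta_pos=[
    [0,0,0],
    [0,0,0],
    [0,0,0],
    [0,0,0],
    [0,0,-0.1],
    [0,0,-0.4],
    [0,0,-0.8],
    [0,0,-0.8],
    [0,0,-0.8],
    [0,0,-0.8],
  ],
  rot=[
    [0,0,0],
    [0,0,0],
    [0,0,0],
    [0,0,0],
    [0,0,0],
    [0,0,0],
    [0,0,0],
    [0,0,0],
    [0,0,0],
    [0,0,0],
  ],
  gripper=[0.5,0.5,0.5,0.5,0.5,0.5,0.7,0.7,0.7,0.7],
)

```text
time_s: 20.15
tool_pos: [0.6281, -0.0833, 0.1876]
tool_rot: [-179.9, 0.1, 21.5]
force: [-0.2, -0.9, -0.7]
grip_width: 0.0739
grasp_force: 0.0
```

Run:
```python
from h import *
w=viewer.read_camera("wrist"); cv2.imwrite("pics/w8.png",w["img"][:,:,::-1])
for b in blobs(mask(w["img"],"red"),300)[:1]: print(cen(b),rect(w,b,.043))
print(env.get_obs()['tool_pos']);print(goal(.458,-.066,.2,50))
```

```text
[321.7909029192125, 225.12104548540393] [632.5 -80.8  64.7  48.1  21.6]
[ 0.62790079 -0.08333919  0.18725107]
(array([-0.759, -0.392, -0.061]), array([-0.001,  0.002, -0.331]))
```

View pics/w8.png

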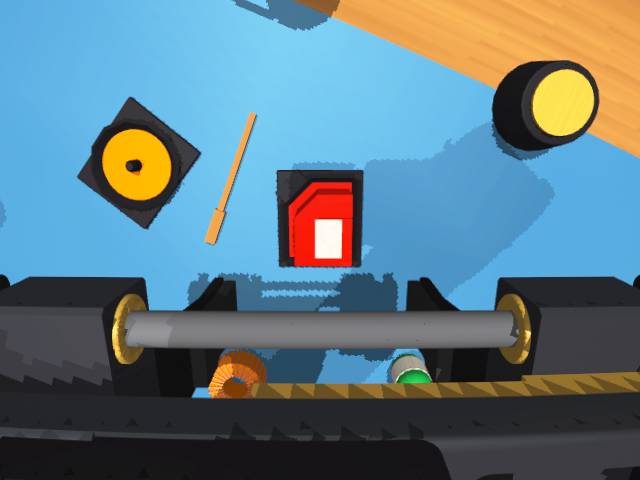

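The transformer sits in its pocket at (322,225), with its cut corner at the filled corner. Last is the choke.

>>> step_arm(
  delta_pos=[
    [-0.76,-0.39,-0.06],
    [-0.76,-0.39,-0.06],
    [-0.76,-0.39,-0.06],
    [-0.76,-0.39,-0.06],
    [-0.76,-0.39,-0.06],
    [-0.76,-0.39,-0.06],
    [-0.76,-0.39,-0.06],
  ],
  rot=[
    [0,0,-0.33],
    [0,0,-0.33],
    [0,0,-0.33],
    [0,0,-0.33],
    [0,0,-0.33],
    [0,0,-0.33],
    [0,0,-0.33],
  ],
  gripper=[0.7,0.7,0.7,0.7,0.7,0.7,0.7],
)

```text
time_s: 21.08
tool_pos: [0.4594, -0.0675, 0.2006]
tool_rot: [179.9, 0.2, 49.8]
force: [0.6, 0.9, -0.0]
grip_width: 0.074
grasp_force: 0.0
```

Run:
```python
from h import *
w=viewer.read_camera("wrist"); cv2.imwrite("pics/w9.png",w["img"][:,:,::-1])
m=mask(w["img"],"orange"); m[285:]=0
for b in blobs(m,300)[:4]: print(cen(b),rect(w,b,.024),rect(w,b,.005))
c,h=cv2.findContours(m,cv2.RETR_CCOMP,cv2.CHAIN_APPROX_NONE)
for x,hh in zip(c,h[0]):
    if hh[3]>=0 and cv2.contourArea(x)>100: print("hole",cen(x),rect(w,x,.024))
print(env.get_obs()['tool_pos']);print(goal(.458,-.066,.022,50))
```

```text
[319.63725139930926, 217.52548529236628] [461.  -64.2  52.2  50.3  71.6] [458.5 -67.1  55.2  53.3  71.6]
[14.242112482853223, 263.59910836762685] [223.5  81.4  50.5  30.3  89.7] [207.2  86.9  53.4  32.   89.7]
[407.4593079922027, 37.736598440545805] [ 6.092e+02 -6.000e-01  7.550e+01  8.000e+00  4.000e-01] [6.153e+02 2.000e-01 7.990e+01 8.500e+00 4.000e-01]
hole [319.6764937106918, 216.68003144654088] [462.  -63.3  19.   19.    5. ]
[ 0.4593299  -0.0674066   0.20061297]
(array([ 0.004, -0.01 ,  0.893]), array([ 0.001,  0.002, -0.002]))
```

View pics/w9.png

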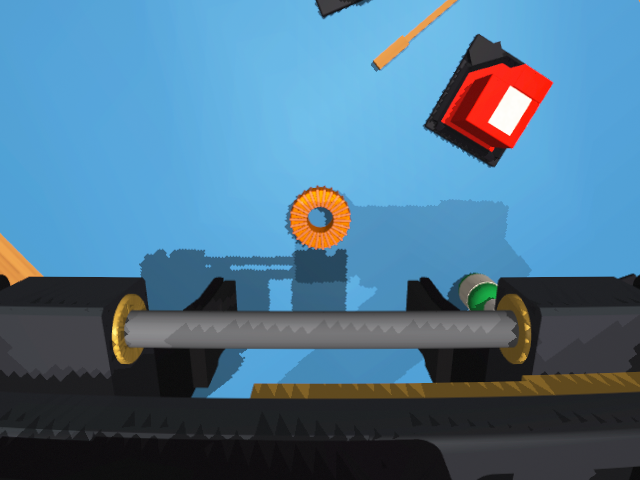

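The choke is at (320,217) between the fingers, and the bottle (480,293) is clear. The transformer looks well seated from this side.

>>> step_arm(
  delta_pos=[
    [0.011,-0.005,0.3],
    [0.011,-0.005,0.6],
    [0.011,-0.005,0.8],
    [0.011,-0.005,0.898],
    [0.011,-0.005,0.898],
    [0.011,-0.005,0.898],
    [0.011,-0.005,0.898],
    [0.011,-0.005,0.898],
    [0.011,-0.005,0.898],
    [0.011,-0.005,0.898],
    [0.011,-0.005,0.898],
  ],
  rot=[
    [0,0,0],
    [0,0,0],
    [0,0,0],
    [0,0,0],
    [0,0,0],
    [0,0,0],
    [0,0,0],
    [0,0,0],
    [0,0,0],
    [0,0,0],
    [0,0,0],
  ],
  gripper=[0.7,0.7,0.7,0.7,0.7,-1,-1,-1,-1,-1,-1],
  squeeze=20,
)

```text
time_s: 22.5
tool_pos: [0.4604, -0.0644, 0.0223]
tool_rot: [180.0, -0.1, 49.9]
force: [0.0, 0.6, 6.7]
grip_width: 0.0487
grasp_force: 20.0
```

Run:
```python
from h import *
print(env.get_obs()['tool_pos'],goal(.615,.0765,.16,50))
```

```text
[ 0.46037161 -0.06436713  0.02225254] (array([ 1.038,  0.137, -0.687]), array([ 0.   , -0.001, -0.001]))
```

>>> step_arm(
  delta_pos=[
    [0,0,-0.3],
    [0,0,-0.6],
    [0.3,0.06,-0.68],
    [0.95,0.13,-0.68],
    [0.95,0.13,-0.68],
    [0.95,0.13,-0.68],
    [0.95,0.13,-0.68],
    [0.95,0.13,-0.68],
  ],
  rot=[
    [0,0,0],
    [0,0,0],
    [0,0,0],
    [0,0,0],
    [0,0,0],
    [0,0,0],
    [0,0,0],
    [0,0,0],
  ],
  gripper=[-1,-1,-1,-1,-1,-1,-1,-1],
)

```text
time_s: 23.5
tool_pos: [0.601, 0.0618, 0.1576]
tool_rot: [-180.0, 0.0, 49.7]
force: [-1.2, -0.4, -1.2]
grip_width: 0.0485
grasp_force: 20.0
```

Run:
```python
from h import *
w=viewer.read_camera("wrist"); cv2.imwrite("pics/w10.png",w["img"][:,:,::-1])
m=mask(w["img"],"orange")|mask(w["img"],"yellow"); m[300:]=0
for b in blobs(m,300)[:3]: print(cen(b),rect(w,b,.005))
r=viewer.read_camera("top"); print([rect(r,b,.043) for b in near(r,"red",(357,196),28)],[rect(r,b,.005) for b in near(r,"orange",(288,202),18)])
print(env.get_obs()['tool_pos'],goal(.615,.0765,.029,50))
```

```text
[579.1935842988496, 90.13632677744333] [832.5  -6.7 264.2 107.1  90. ]
[331.7979212656365, 270.97068923227863] [604.4  17.7 168.1  58.6 -29.5]
[322.9642230026339, 200.808384547849] [616.4  77.1  58.4  58.2  49.7]
[array([619.7, -81.2,  68.8,  56.8,  21.5])] [array([611.1,  58.2,  67. ,  24.2, -29.7])]
[0.60130021 0.06239428 0.15796754] (array([0.097, 0.007, 0.645]), array([-0.   , -0.001, -0.003]))
```

View pics/w10.png

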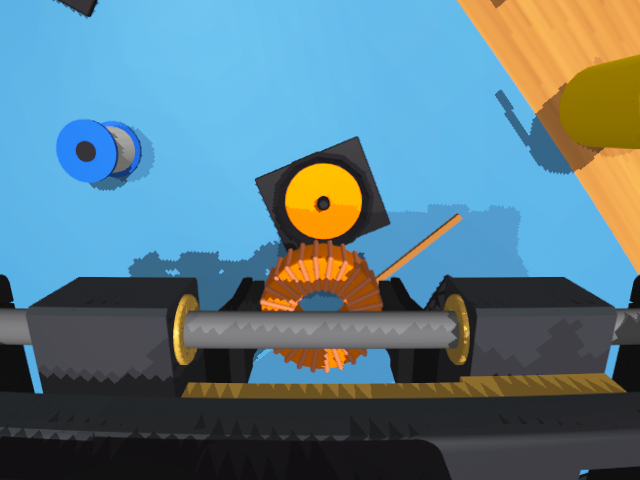

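The choke is held level, and the pocket and post are at (323,201), measured (616,77). I'm lowering it over the post.

>>> step_arm(
  delta_pos=[
    [0.1,0.008,0],
    [0.1,0.008,0.1],
    [0.1,0.008,0.3],
    [0.1,0.008,0.45],
    [0.1,0.008,0.52],
    [0.1,0.008,0.58],
    [0.1,0.008,0.63],
    [0.1,0.008,0.648],
    [0.1,0.008,0.648],
    [0.1,0.008,0.648],
  ],
  rot=[
    [0,0,0],
    [0,0,0],
    [0,0,0],
    [0,0,0],
    [0,0,0],
    [0,0,0],
    [0,0,0],
    [0,0,0],
    [0,0,0],
    [0,0,0],
  ],
  gripper=[-1,-1,-1,-1,-1,-1,-1,-1,-1,-1],
)

```text
time_s: 24.85
tool_pos: [0.6166, 0.0782, 0.0286]
tool_rot: [180.0, -0.1, 49.9]
force: [0.8, -0.0, -1.1]
grip_width: 0.0489
grasp_force: 20.0
```

>>> step_arm(
  delta_pos=[
    [0,0,0],
    [0,0,0],
    [0,0,0],
    [0,0,0],
    [0,0,-0.1],
    [0,0,-0.4],
    [-0.5,0,-0.8],
    [-1,0,-0.8],
    [-1,0,-0.8],
    [-1,0,-0.8],
    [-1,0,-0.8],
  ],
  rot=[
    [0,0,0],
    [0,0,0],
    [0,0,0],
    [0,0,0],
    [0,0,0],
    [0,0,0],
    [0,0,0],
    [0,0,0],
    [0,0,0],
    [0,0,0],
    [0,0,0],
  ],
  gripper=[0.6,0.6,0.6,0.6,0.6,0.6,0.7,0.7,0.7,0.7,0.7],
)

```text
time_s: 26.22
tool_pos: [0.4867, -0.0771, 0.1893]
tool_rot: [-179.9, -0.4, 49.6]
force: [0.1, 0.5, -0.1]
grip_width: 0.0737
grasp_force: 0.0
```

Run:
```python
from h import *
w=viewer.read_camera("wrist"); r=viewer.read_camera("scene")
c=r["img"][120:360,140:500]
a=cv2.resize(c,(640,427),interpolation=cv2.INTER_CUBIC); cv2.imwrite("pics/s2.png",a[:,:,::-1])
m=mask(w["img"],"orange"); m[300:]=0
for b in blobs(m,300)[:3]: print("choke",cen(b),rect(w,b,.029))
t=viewer.read_camera("top")
for n,col,px,rad,z in [("film","yellow",(462,205),30,.05),("trafo","red",(357,196),30,.043),("label","white",(357,196),30,.043),("choke","orange",(288,200),30,.029),("can","white",(176,211),25,.055),("bottle","white",(419,233),12,.062),("reel","blue",(228,242),14,.04)]:
    print(n,[rect(t,b,z).tolist() for b in near(t,col,px,rad)])
print(env.get_obs()["tool_pos"])
```

```text
choke [380.0416124837451, 45.612483745123534] [615.1  -1.4  84.9   7.7  -0. ]
choke [629.7438513867085, 15.296180010465724] [ 769.7 -104.1   40.8   18.3  -89.8]
film [[593.5, -313.7, 75.4, 39.5, -21.3]]
trafo []
label []
choke [[610.5, 74.9, 56.4, 55.8, 88.6]]
can [[601.2, 334.6, 28.1, 26.7, -44.4]]
bottle [[523.5, -211.2, 15.2, 13.2, 88.7]]
reel [[516.4, 207.1, 48.2, 38.7, 38.2]]
[ 0.48781221 -0.07385132  0.18838184]
```

View pics/s2.png

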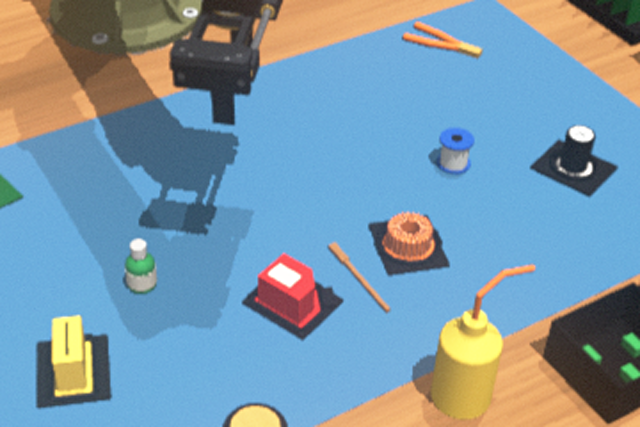

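All four parts look upright and seated in their carriers: film (72,355), transformer (288,290), choke (410,240) and can (578,155). The reel and bottle haven't moved, and the arm is clear. I'm handing in.

```bash
python3 -c "
from cell import env
print(env.sign_off())"
```

```text
the job is handed in; nothing more can be done
None
```

All four components are in their matching carriers and the job is handed in at about 26 s of the 112 s; the last pictures show them upright with the reel and bottle unmoved, but the sign-off returned no verdict.

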